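# Roll a shaft blank into the V-block and butt it against the stop

## Robot

A 7-joint arm with a two-finger parallel gripper is mounted at the origin on the work surface. World frame = base frame: x ahead of the robot, y to its left, z up, the work surface at z = 0. Lengths are in mm, angles in rad, forces in N, time in s.
With the tool pointing down it reaches from about 350 to 900 mm from the base axis. Payload 7.2 kg.
Tool frame: the origin (TCP) lies on the mounting face of the last link; the fingertips stand 173 mm ahead of it and the grasp point (between the pads) lies 155 mm ahead of it; z points along the fingers, y is the line along which they close (so a half turn about z gives the same grasp; the last joint's range is limited). The gripper opens to 85 mm and grips with 20 to 120 N. Pads are 22 mm wide; open, the fingers measure 114 mm over their backs; the gripper's body (76 mm by 85 mm) begins 54 mm behind the grasp point. The pads swing forward as they close: fully open they stand 13 mm farther back than shut.
Start: joints at [-1.368, 0.411, -0.013, 1.596, 0.006, 1.134, -0.082], TCP at [167.197, 602.219, 404.697] pointing down, gripper open.
Joint ranges: [-2.95, 2.95], [-0.29, 1.99], [-1.47, 1.44], [0.14, 2.54], [-1.03, 4.17], [0.13, 1.85], [-2.86, 2.86]. Speed limits (rad/s): [2.39, 2.39, 3.01, 3.01, 3.14, 3.14, 3.14].

## Interface

Orientations are given as a unit quaternion [x, y, z, w].
In Python, from workcell import env gives the robot as it stands.
- The arm moves only by the tool drive_tool, never from a script. Its argument "steps" is a list of rows, each an object with "travel": the shift along the tool's x, y, z as a fraction of full scale, a list of three; "twist": the turn about the tool's z as a fraction of full scale; "gripper": the closure, from 0 (fully open) to 1 (shut). A call has 1 to 8 rows; each row shifts and turns the commanded pose from where the row before left it, along the tool's axes as they then stand; what a row does not reach is not made up. Full scale, the value 1, is 2.5 cm for a shift and 6 degrees for a turn. A row lasts 1/8 s, in which the tool goes at most 62.5 mm and 10.7 degrees, less where a joint would pass 70% of its speed; a pose out of reach is approached as far as the arm can. A call with a number of a shift or a turn outside -1 to 1 is refused whole. A call with a gripper value outside its range is refused whole. The fingers move at their own pace and stop on an object; "squeeze" is the grip in N (left out, the last holds). Time passes only in rows, so rows that do not move let the fingers close. It gives the time, the measured TCP pose, the force, the opening and the grip force at its end, in the units of the state.
- env.get_obs(): the state, without advancing time (a new reading comes with each control period).
- env.snapshot(name): name is "side" or "top" or "wrist"; returns a dict with "pixels" (480x640x3 uint8, red, green, blue), "camera_matrix" (3x3 intrinsics, pixels), "R" (3x3) and "t" (3): a world point X has camera coordinates R X + t; the wrist camera has in their place "T_tool_cam" (4x4, takes a point from camera to tool coordinates, whose origin is the TCP and whose axes are the flange's). Camera axes: x right, y down, z forward; pixel columns grow to the right and rows downward; lengths in mm; the calibration is good to about 2 mm. A picture is of the moment at which its call begins: read the wrist's pose just before it. There is no depth.
- env.finish_job(): hands the job in; it is judged then, once.
The state is a dict: "t": time; "joint_positions": joint angles; "joint_vel": joint speeds; "tau": joint torques, N m; "tcp_pos": TCP position; "tcp_rot": TCP orientation; "ft_force": force on the tool from outside, world axes, zero at the start; "moment": the same for the moment, N m; "grip_width": finger opening in mm; "grip_force": force on a finger pad.
Only numpy, scipy, OpenCV 4.12 (cv2) and the standard library are available. Lean on these libraries where they do the work, as an engineer would, in place of code of your own. Each camera call takes 0.05 s, during which the arm holds its last target. There are 200 camera calls.

## Task

Without picking it up, push the round aluminium bar by its side so that it rolls over the bench, up the ramp and into the groove of the wooden V-block, lying along the groove and still clear of the steel stop plate. Then push its free end with a fingertip so that it slides along the groove until it butts against the stop plate, and leave it there. Never lift the bar, and leave the bar clamp, the jar and the wood offcut where they are.

Things in the scene. Friction and masses are not known exactly. Their poses are not given: they have to be found in the camera images.
- bar: Solid round aluminium bar, 50 mm diameter, 110 mm long, about 0.55 kg, lying loose on the bench between the V-block and the bar clamp. Origin at mid-length on its axis (25 mm above the bench); its x axis is the bar's axis, y and z turn with it as it rolls. Polished and waxed (friction about 0.2 on everything); it rolls freely, and rolls on if pushed fast.
- vblock: Dark wooden V-block fixed to the bench, left or right of the bar (it changes). 260 mm long along its x (-135 to +125 mm; x points away from the robot, at most 0.12 rad askew), 135 mm wide. Origin on the bench under the groove's bottom. The groove runs along x; from its edges, 13 mm high at y = +-17 mm, ramps fall to the bench at y = +-67 mm, so the bar can roll in from either side.
- seat (a point): Where the bar's centre lies when it is home: in the V-block's frame x = 55 mm, y = 0, z = 31.9 mm. Anywhere in the groove the bar's axis is 31.9 mm above the bench. The groove's bottom is 3 mm above the bench, its faces slope 30 degrees from level.
- stop (a point): Centre of the inner face of the steel stop plate that stands across the far end of the V-block (in the V-block's frame x = 110 mm, y = 0, z = 32 mm). The plate is fixed, 70 mm wide (y), 12 mm thick, 50 mm high.
- clamp: Bystander: bar clamp lying flat on the bench on the other side of the bar from the V-block, flat dark steel bar 240 mm long along its x, two orange jaws, wooden handle; 95 mm wide over its y, 28 mm high. Origin at the middle of its underside.
- jar: Bystander: amber glass jar with a steel lid, 56 mm diameter, 75 mm high, standing beyond the bar as seen from the robot. Origin at the centre of its underside.
- offcut: Bystander: light wood offcut, 70 x 50 x 18 mm, lying beside the jar, beyond the bar. Origin at the centre of its underside.
There are look-alikes about, which are no part of the job. Leave any purple look-alike of the bar alone.

How it is judged:
By the outcome, as a careful person would: the job done as asked, in the order asked, and still so for the second after the job is handed in, with the robot touching nothing.
It also fails if it takes over 56 s, if anything falls off the work surface, if the arm or the gripper's body presses on something with over 40 N, if the wrist force passes 120 N, or if a joint passes its speed limit or range.

## Working session

There is one attempt and no reset: what is moved stays moved. The work goes in short steps, Python scripts to look and compute and a tool call to move; the robot and the scene stay as the last step left them, time stands still between calls to the robot, and variables do not carry over. Pictures are saved under pics/ and viewed, at most 10 in all, crops included, and the job is handed in when it is done.

Besides the shell and the picture viewer there is one more tool, called as name(argument=value, ...) on one line, values as JSON. drive_tool: Moves the arm, as the interface text tells. Shift numbers are shares of 2.5 cm and turn numbers shares of 6 degrees, none past 1 either way. Its arguments: {"type":"object","properties":{"steps":{"type":"array"},"squeeze":{"type":"number"}},"required":["steps"]}

```bash
mkdir -p pics; ls
cat > h.py <<'E'
import numpy as np, cv2
from workcell import env
def snap(n,f=None):
    s=env.snapshot(n)
    if f: cv2.imwrite('pics/'+f,cv2.cvtColor(s['pixels'],cv2.COLOR_RGB2BGR))
    return s
def ray(s,uv,z):
    R,t=np.array(s['R']),np.array(s['t']).ravel()
    d=R.T@np.linalg.inv(s['camera_matrix'])@np.array([uv[0],uv[1],1.]); c=-R.T@t
    return c+d*(z-c[2])/d[2]
E
python3 - <<'E'
from h import *
o=env.get_obs(); print(o['t'],o['tcp_pos'],o['tcp_rot'],o['grip_width'])
for n in('top','side'):
    s=snap(n,n+'0.png'); print(n,-np.array(s['R']).T@s['t'],s['R'])
E
```

```text
pics
0.0 [167.14386183 601.9927553  403.85242673] [ 1.34980818e-01  9.90847869e-01 -8.20961896e-04 -6.99722061e-05] 85.24618382843805
top [441.98555551  30.68985208 772.95584625] [[ 0.02872451 -0.99929605 -0.02413092]
 [-0.99327031 -0.02582492 -0.11290333]
 [ 0.11220067  0.02721162 -0.99331291]]
side [175.63177201 469.11931155 531.92228785] [[-0.75344379 -0.65740597  0.01182578]
 [-0.44638077  0.49821955 -0.74331789]
 [ 0.48276978 -0.56532705 -0.66883381]]
```

View pics/top0.png

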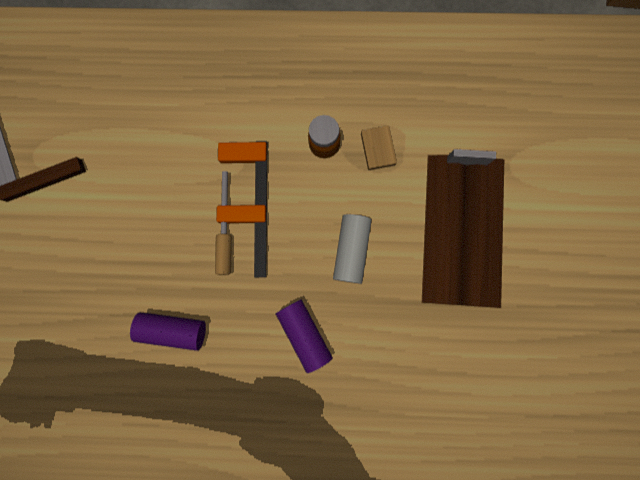

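View pics/side0.png

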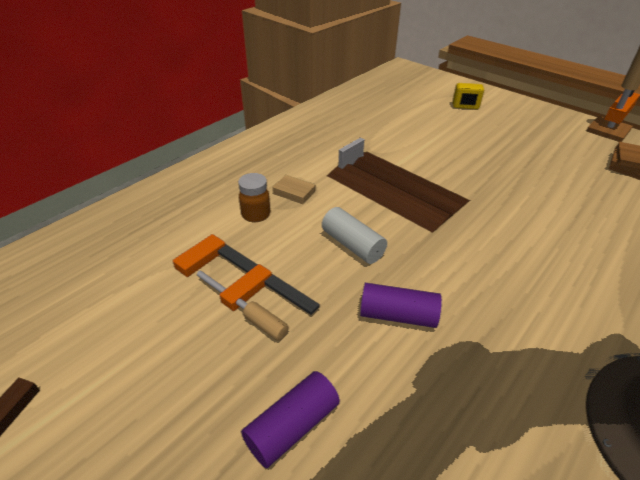

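```bash
cat >> h.py <<'E'
def quad(m):
    c=max(cv2.findContours(m.astype(np.uint8),0,2)[0],key=cv2.contourArea)
    return cv2.minAreaRect(c),c
def barpose(s,z=25,roi=(150,330,320,560),plate=170):
    hsv=cv2.cvtColor(s['pixels'],cv2.COLOR_RGB2HSV)
    m=(hsv[...,1]<60)&(hsv[...,2]>70)
    k=np.zeros_like(m);k[roi[0]:roi[1],roi[2]:roi[3]]=1;k[:plate,430:]=0;m&=k
    r,c=quad(cv2.morphologyEx(m.astype(np.uint8),cv2.MORPH_OPEN,np.ones((5,5))))
    b=cv2.boxPoints(r); b=b[np.argsort(b[:,1])]
    far=ray(s,b[:2].mean(0),z);near=ray(s,b[2:].mean(0),z)
    d=far-near
    return (far+near)/2,np.arctan2(d[1],d[0]),np.linalg.norm(d),r,[ray(s,p,z) for p in b]
E
python3 - <<'E'
from h import *
s=snap('top'); p=s['pixels']; hsv=cv2.cvtColor(p,cv2.COLOR_RGB2HSV)
print('bar',barpose(s))
m=(hsv[...,2]<95); m[:,:400]=0; m[:145]=0; m[330:]=0; m[:,530:]=0
r,c=quad(m); q=cv2.approxPolyDP(cv2.convexHull(c),6,True)[:,0]
print(r); 
for u in q: print(u,ray(s,u,0))
def corner(t): return ray(s,t,0)
V=[(428,155),(504,158.5),(501,307),(422,302)]
for u in V: print(u,ray(s,u,0))
k=(hsv[...,1]<70)&(hsv[...,2]>60);k[:140]=0;k[170:]=0;k[:,:440]=0;k[:,510:]=0
r,c=quad(k);print('plate',r,[ray(s,u,50) for u in cv2.boxPoints(r)])
pu=(hsv[...,0]>125)&(hsv[...,0]<160)&(hsv[...,1]>100);pu[:,:250]=0
r,c=quad(pu);print('purple',[ray(s,u,25) for u in cv2.boxPoints(r)])
for u in [(267,143),(267,276),(254,276)]: print('clamp',ray(s,u,20))
for u in [(312,135),(340,135),(324,157),(396,165),(369,170),(361,128)]: print('jar/offcut',ray(s,u,15))
E
```

```text
bar (array([511.79733696,  -3.58022168,  25.        ]), np.float64(-0.1324063709007247), np.float64(114.00260691497331), ((351.8248291015625, 247.7400360107422), (28.64000701904297, 67.51953125), 8.820379257202148), [array([571.47910245,  12.9247179 ,  25.        ]), array([565.12877399, -35.07168901,  25.        ]), array([458.27404384,  27.60459315,  25.        ]), array([452.32364392, -19.65236639,  25.        ])])
((463.8890686035156, 228.16204833984375), (79.13966369628906, 155.28192138671875), 2.385944128036499)
[503 159] [ 677.63165509 -267.28659301    0.        ]
[500 307] [ 419.35068119 -257.79891408    0.        ]
[422 302] [ 423.88025418 -126.1179026     0.        ]
[428 155] [ 682.07337444 -135.92353701    0.        ]
[453 150] [ 692.1177798  -179.91749351    0.        ]
(428, 155) [ 682.07337444 -135.92353701    0.        ]
(504, 158.5) [ 678.5746478  -269.04645649    0.        ]
(501, 307) [ 419.40063511 -259.47974738    0.        ]
(422, 302) [ 423.88025418 -126.1179026     0.        ]
plate ((474.027587890625, 153.53103637695312), (42.397300720214844, 7.51641893386840
[... 205 characters left out ...]
76, -234.91668084,   50.        ])]
purple [array([400.17741881, 121.83626055,  25.        ]), array([424.0481159 ,  79.00830902,  25.        ]), array([326.24916603,  23.11205608,  25.        ]), array([302.97545882,  65.33256037,  25.        ])]
clamp [691.4396313  147.87095728  20.        ]
clamp [460.14679144 138.13253382  20.        ]
clamp [459.52905983 160.1428143   20.        ]
jar/offcut [709.22130104  69.95774163  15.        ]
jar/offcut [710.21425789  20.81492377  15.        ]
jar/offcut [669.96979767  47.78185334  15.        ]
jar/offcut [658.39263377 -77.52027131  15.        ]
jar/offcut [648.47088664 -30.94147074  15.        ]
jar/offcut [723.65359848 -15.70948392  15.        ]
```

```bash
cat >> h.py <<'E'
def pose():
    o=env.get_obs();x,y=o['tcp_rot'][:2]
    return np.array(o['tcp_pos']),np.arctan2(2*y*y-1,2*x*y),o
def plan(tgt,phi_t,n,dec=2):
    p,f,o=pose();tgt=np.array(tgt,float);p0=p.copy()
    dw=-(phi_t-f+np.pi)%(2*np.pi);dw=(np.pi+f-phi_t)%(2*np.pi)-np.pi
    for i in range(n):
        w=p0+(tgt-p0)*(i+1)/n-p
        ex=np.array([-np.sin(f),np.cos(f),0]);ey=np.array([np.cos(f),np.sin(f),0])
        a=np.round(np.array([w@ex,w@ey,-w[2]])/25,dec);tw=round(np.degrees(dw)/n/6,dec)
        p=p+25*(a[0]*ex+a[1]*ey+a[2]*np.array([0,0,-1]));f-=np.radians(tw*6)
        print(i,a.tolist(),tw)
    print('end',p,f)
E
python3 - <<'E'
from h import *
print(pose()[:2]); plan([519,70,330],-0.132,28)
E
```

```text
(array([167.10754399, 602.07505284, 404.02980673]), np.float64(1.3000972427816109))
0 [-0.69, -0.6, 0.11] 0.49
1 [-0.71, -0.56, 0.1] 0.49
2 [-0.75, -0.52, 0.11] 0.49
3 [-0.77, -0.49, 0.1] 0.49
4 [-0.8, -0.44, 0.11] 0.49
5 [-0.81, -0.41, 0.1] 0.49
6 [-0.84, -0.36, 0.11] 0.49
7 [-0.85, -0.32, 0.11] 0.49
8 [-0.87, -0.27, 0.1] 0.49
9 [-0.89, -0.23, 0.11] 0.49
10 [-0.89, -0.18, 0.1] 0.49
11 [-0.9, -0.14, 0.11] 0.49
12 [-0.91, -0.09, 0.1] 0.49
13 [-0.91, -0.05, 0.11] 0.49
14 [-0.91, 0.0, 0.11] 0.49
15 [-0.91, 0.05, 0.1] 0.49
16 [-0.9, 0.1, 0.11] 0.49
17 [-0.9, 0.14, 0.1] 0.49
18 [-0.9, 0.19, 0.11] 0.49
19 [-0.88, 0.23, 0.11] 0.49
20 [-0.86, 0.28, 0.1] 0.49
21 [-0.86, 0.32, 0.11] 0.49
22 [-0.83, 0.37, 0.1] 0.49
23 [-0.82, 0.41, 0.11] 0.49
24 [-0.79, 0.45, 0.1] 0.49
25 [-0.77, 0.49, 0.11] 0.49
26 [-0.74, 0.52, 0.11] 0.49
27 [-0.71, 0.57, 0.1] 0.49
end [519.00160148  70.10458209 330.02980673] -0.1366577974601212
```

drive_tool(steps=[{"travel": [-0.7,-0.6,0.1],"twist": 0.5,"gripper": 0.55},{"travel": [-0.7,-0.55,0.1],"twist": 0.5,"gripper": 0.55},{"travel": [-0.75,-0.5,0.1],"twist": 0.5,"gripper": 0.55},{"travel": [-0.75,-0.5,0.1],"twist": 0.5,"gripper": 0.55},{"travel": [-0.8,-0.45,0.1],"twist": 0.5,"gripper": 0.55},{"travel": [-0.8,-0.4,0.1],"twist": 0.5,"gripper": 0.55},{"travel": [-0.85,-0.35,0.1],"twist": 0.5,"gripper": 0.55},{"travel": [-0.85,-0.3,0.1],"twist": 0.5,"gripper": 0.55}], squeeze=30)

```text
t: 1.15
tcp_pos: [268.1, 449.8, 384.6]
tcp_rot: [0.34, 0.941, 0.0, 0.0]
ft_force: [0.7, -0.6, 0.4]
grip_width: 38.5
grip_force: 0.0
```

drive_tool(steps=[{"travel": [-0.85,-0.25,0.1],"twist": 0.5,"gripper": 0.55},{"travel": [-0.9,-0.25,0.1],"twist": 0.5,"gripper": 0.55},{"travel": [-0.9,-0.2,0.1],"twist": 0.5,"gripper": 0.55},{"travel": [-0.9,-0.15,0.1],"twist": 0.5,"gripper": 0.55},{"travel": [-0.9,-0.1,0.1],"twist": 0.5,"gripper": 0.55},{"travel": [-0.9,-0.05,0.1],"twist": 0.5,"gripper": 0.55},{"travel": [-0.9,0,0.1],"twist": 0.5,"gripper": 0.55},{"travel": [-0.9,0.05,0.1],"twist": 0.5,"gripper": 0.55}])

```text
t: 2.15
tcp_pos: [365.4, 296.7, 364.5]
tcp_rot: [0.528, 0.849, 0.0, 0.0]
ft_force: [0.5, -0.2, 0.5]
grip_width: 38.3
grip_force: 0.0
```

Run:
```python
from h import *
print(pose()[:2],pose()[2]['grip_width'],pose()[2]['t']); plan([519,70,330],-0.132,12)
```

```text
(array([365.39061352, 296.66284485, 364.53462498]), np.float64(0.45879127845584405)) 38.30209015108224 2.15
0 [-0.9, 0.12, 0.12] 0.47
1 [-0.9, 0.17, 0.11] 0.47
2 [-0.89, 0.22, 0.12] 0.47
3 [-0.87, 0.25, 0.11] 0.47
4 [-0.87, 0.3, 0.12] 0.47
5 [-0.84, 0.34, 0.11] 0.47
6 [-0.83, 0.38, 0.12] 0.47
7 [-0.81, 0.43, 0.11] 0.47
8 [-0.79, 0.46, 0.12] 0.47
9 [-0.76, 0.5, 0.11] 0.47
10 [-0.74, 0.54, 0.12] 0.47
11 [-0.71, 0.57, 0.11] 0.47
end [519.0308099   70.01333633 330.03462498] -0.13182814041903698
```

drive_tool(steps=[{"travel": [-0.9,0.1,0.1],"twist": 0.45,"gripper": 0.55},{"travel": [-0.9,0.15,0.1],"twist": 0.45,"gripper": 0.55},{"travel": [-0.9,0.2,0.1],"twist": 0.5,"gripper": 0.55},{"travel": [-0.85,0.25,0.1],"twist": 0.45,"gripper": 0.55},{"travel": [-0.85,0.3,0.1],"twist": 0.5,"gripper": 0.55},{"travel": [-0.85,0.35,0.1],"twist": 0.45,"gripper": 0.55},{"travel": [-0.85,0.4,0.1],"twist": 0.5,"gripper": 0.55},{"travel": [-0.8,0.45,0.1],"twist": 0.45,"gripper": 0.55}])

```text
t: 3.15
tcp_pos: [468.5, 145.9, 344.5]
tcp_rot: [0.683, 0.73, 0.0, 0.0]
ft_force: [0.2, 0.6, -0.9]
grip_width: 37.8
grip_force: 0.0
```

drive_tool(steps=[{"travel": [-0.8,0.45,0.1],"twist": 0.5,"gripper": 0.55},{"travel": [-0.75,0.5,0.1],"twist": 0.45,"gripper": 0.55},{"travel": [-0.75,0.55,0.1],"twist": 0.45,"gripper": 0.55},{"travel": [-0.7,0.55,0.1],"twist": 0.45,"gripper": 0.55},{"travel": [0,0,0],"twist": 0,"gripper": 0.55}])

```text
t: 3.78
tcp_pos: [519.4, 69.9, 334.4]
tcp_rot: [0.751, 0.66, -0.0, 0.0]
ft_force: [-0.8, 0.7, -0.1]
grip_width: 38.5
grip_force: 0.0
```

Run:
```python
from h import *
print(pose()[:2],pose()[2]['t']); plan([514,68,205],-0.132,6)
print(barpose(snap('top','top1.png'))[:3])
```

```text
(array([519.42103892,  69.88455309, 334.42909799]), np.float64(-0.12824946471807383)) 3.775
0 [-0.02, -0.03, 0.86] 0.01
1 [-0.01, -0.04, 0.87] 0.01
2 [-0.02, -0.03, 0.86] 0.01
3 [-0.02, -0.04, 0.86] 0.01
4 [-0.02, -0.03, 0.86] 0.01
5 [-0.01, -0.04, 0.87] 0.01
end [513.89001533  68.09138282 204.92909799] -0.13453265002525336
(array([510.72469018, -14.4653876 ,  25.        ]), np.float64(-0.0059117284511303785), np.float64(113.27633687382672))
```

drive_tool(steps=[{"travel": [0,0,0.85],"twist": 0,"gripper": 0.55},{"travel": [0,0,0.85],"twist": 0,"gripper": 0.55},{"travel": [0,0,0.85],"twist": 0,"gripper": 0.55},{"travel": [0,-0.1,0.85],"twist": 0,"gripper": 0.55},{"travel": [0,-0.1,0.85],"twist": 0,"gripper": 0.55},{"travel": [0,0,0.85],"twist": 0,"gripper": 0.55},{"travel": [0,0,0],"twist": 0,"gripper": 0.55}])

```text
t: 4.7
tcp_pos: [512.8, 73.2, 206.1]
tcp_rot: [0.749, 0.662, -0.001, -0.001]
ft_force: [-0.3, -0.3, 0.0]
grip_width: 38.3
grip_force: 0.0
```

Run:
```python
from h import *
print(pose()[:2])
s=snap('side','side1.png')
```

```text
(array([512.76942101,  73.19876536, 206.0898305 ]), np.float64(-0.12282901937355833))
```

View pics/side1.png

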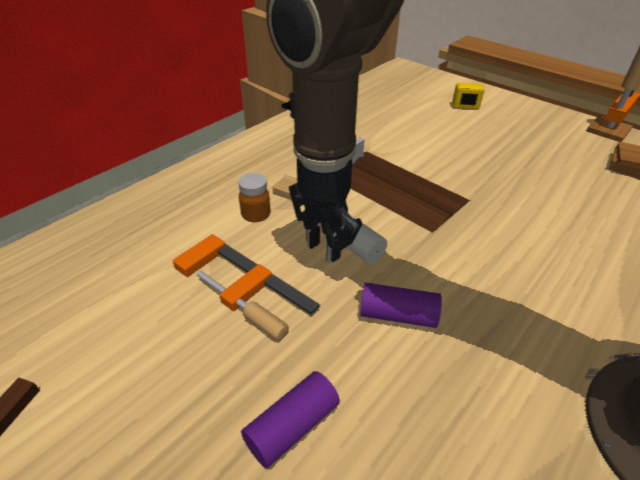

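Run:
```python
from h import *
s=snap('side')
for P in [(487,76),(538,70)]:
  for z in (15,25,35,45):
    c=s['R']@np.array([*P,z])+s['t']; q=s['camera_matrix']@c; print(P,z,q[:2]/q[2])
plan([512.8,73.2,189],-0.132,1)
```

```text
(487, 76) 15 [333.09741125 269.64570621]
(487, 76) 25 [333.27760392 265.21075277]
(487, 76) 35 [333.46121595 260.69164077]
(487, 76) 45 [333.64834562 256.08595174]
(538, 70) 15 [311.76810693 252.85949354]
(538, 70) 25 [311.74859523 248.44071796]
(538, 70) 35 [311.72872741 243.94129567]
(538, 70) 45 [311.70849365 239.35899854]
0 [0.01, -0.04, 0.74] 0.08
end [512.72050204  73.25858793 189.10363468] -0.13184533626610534
```

drive_tool(steps=[{"travel": [0,0,0.7],"twist": 0,"gripper": 0.55},{"travel": [-0.6,0,0],"twist": 0,"gripper": 0.55},{"travel": [-0.4,0,0],"twist": 0,"gripper": 0.55},{"travel": [-0.2,0,0],"twist": 0,"gripper": 0.55},{"travel": [-0.2,0,0],"twist": 0,"gripper": 0.55},{"travel": [-0.2,0,0],"twist": 0,"gripper": 0.55},{"travel": [-0.2,0,0],"twist": 0,"gripper": 0.55},{"travel": [-0.2,0,0],"twist": 0,"gripper": 0.55}])

```text
t: 5.8
tcp_pos: [507.4, 22.6, 189.7]
tcp_rot: [0.75, 0.662, 0.0, 0.0]
ft_force: [-0.5, 0.2, 0.5]
grip_width: 38.6
grip_force: 0.1
```

Run:
```python
from h import *
print(pose()[:2])
s=snap('top','top2.png');print(barpose(s)[:3])
```

```text
(array([507.39720103,  22.61723293, 189.70405912]), np.float64(-0.12396870263553303))Traceback (most recent call last):
  File "<stdin>", line 3, in <module>
  File "h.py", line 18, in barpose
    r,c=quad(cv2.morphologyEx(m.astype(np.uint8),cv2.MORPH_OPEN,np.ones((5,5))))
        ~~~~^^^^^^^^^^^^^^^^^^^^^^^^^^^^^^^^^^^^^^^^^^^^^^^^^^^^^^^^^^^^^^^^^^^^
  File "h.py", line 12, in quad
    c=max(cv2.findContours(m.astype(np.uint8),0,2)[0],key=cv2.contourArea)
ValueError: max() iterable argument is empty
```

View pics/top2.png

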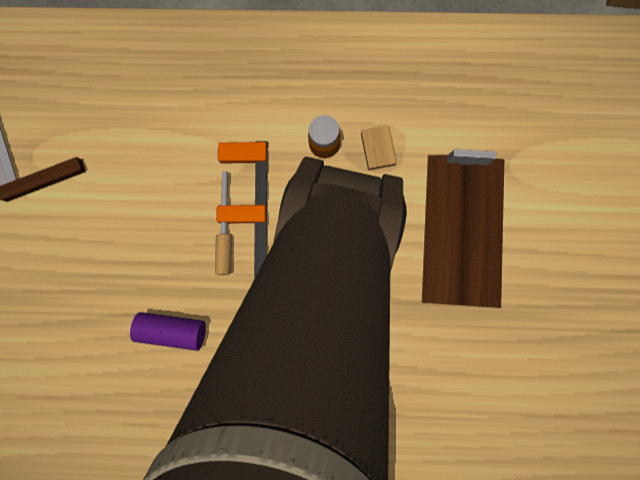

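The arm hides the bar from the top view, so I'll keep pushing, turn slowly, and check with the side view.

drive_tool(steps=[{"travel": [-0.2,0,0],"twist": -0.05,"gripper": 0.55},{"travel": [-0.2,0,0],"twist": -0.05,"gripper": 0.55},{"travel": [-0.2,0,0],"twist": -0.05,"gripper": 0.55},{"travel": [-0.2,0,0],"twist": -0.05,"gripper": 0.55},{"travel": [-0.2,0,0],"twist": -0.05,"gripper": 0.55},{"travel": [-0.2,0,0],"twist": -0.05,"gripper": 0.55},{"travel": [-0.2,0,0],"twist": -0.05,"gripper": 0.55},{"travel": [-0.2,0,0],"twist": -0.05,"gripper": 0.55}])

```text
t: 6.85
tcp_pos: [503.2, -17.3, 189.7]
tcp_rot: [0.735, 0.678, 0.0, 0.0]
ft_force: [0.2, 0.5, 0.2]
grip_width: 38.3
grip_force: 0.1
```

Run:
```python
from h import *
print(pose()[:2])
a=snap('side')['pixels'];b=snap('wrist')['pixels']
c=np.hstack([a[130:330,230:530],cv2.resize(b,(500,375))[:200]*0]) if 0 else np.hstack([cv2.resize(a[130:330,230:530],(400,267)),cv2.resize(b,(356,267))])
cv2.imwrite('pics/c3.png',c[...,::-1])
```

```text
(array([503.16419198, -17.30037583, 189.70323491]), np.float64(-0.08198916776258293))
```

View pics/c3.png

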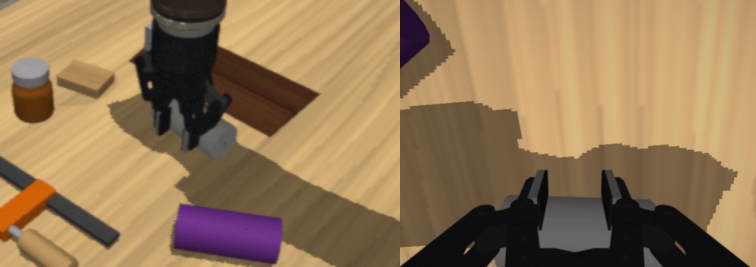

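The bar sits squarely against both fingers: in the wrist view it spans columns 503–655, with the fingers at 540 and 608. I'll push on.

drive_tool(steps=[{"travel": [-0.2,0,0],"twist": -0.05,"gripper": 0.55},{"travel": [-0.2,0,0],"twist": -0.05,"gripper": 0.55},{"travel": [-0.2,0,0],"twist": -0.05,"gripper": 0.55},{"travel": [-0.2,0,0],"twist": -0.05,"gripper": 0.55},{"travel": [-0.2,0,0],"twist": -0.05,"gripper": 0.55},{"travel": [-0.2,0,0],"twist": -0.05,"gripper": 0.55},{"travel": [-0.2,0,0],"twist": -0.05,"gripper": 0.55},{"travel": [-0.2,0,0],"twist": -0.05,"gripper": 0.55}])

```text
t: 7.95
tcp_pos: [500.6, -57.2, 189.7]
tcp_rot: [0.721, 0.693, -0.0, -0.0]
ft_force: [-0.4, 0.6, 0.1]
grip_width: 38.4
grip_force: 0.1
```

drive_tool(steps=[{"travel": [-0.2,0,0],"twist": 0,"gripper": 0.55},{"travel": [-0.2,0,0],"twist": 0,"gripper": 0.55},{"travel": [-0.2,0,0],"twist": 0,"gripper": 0.55},{"travel": [-0.2,0,0],"twist": 0,"gripper": 0.55},{"travel": [-0.2,0,0],"twist": 0,"gripper": 0.55},{"travel": [-0.2,0,0],"twist": 0,"gripper": 0.55},{"travel": [-0.2,0,0],"twist": 0,"gripper": 0.55},{"travel": [-0.2,0,0],"twist": 0,"gripper": 0.55}])

```text
t: 8.95
tcp_pos: [499.1, -96.7, 189.7]
tcp_rot: [0.721, 0.693, 0.0, -0.0]
ft_force: [0.1, 3.1, 1.0]
grip_width: 38.6
grip_force: 1.5
```

Run:
```python
from h import *
print(pose()[:2])
a=snap('side')['pixels'];b=snap('wrist')['pixels']
c=np.hstack([cv2.resize(a[130:330,230:530],(400,267)),cv2.resize(b,(356,267))])
cv2.imwrite('pics/c4.png',c[...,::-1])
```

```text
(array([499.06644911, -96.70048736, 189.71032275]), np.float64(-0.0400388919081045))
```

View pics/c4.png

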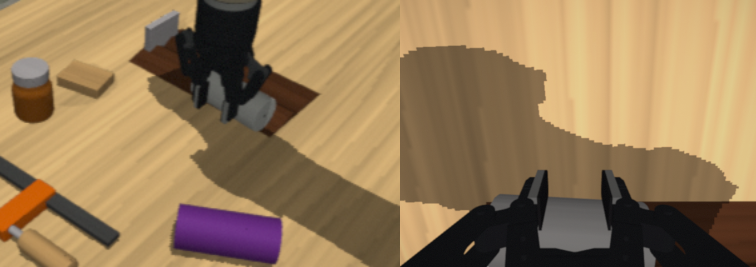

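drive_tool(steps=[{"travel": [-0.2,0,0],"twist": 0,"gripper": 0.55},{"travel": [-0.2,0,0],"twist": 0,"gripper": 0.55},{"travel": [-0.2,0,0],"twist": 0,"gripper": 0.55},{"travel": [-0.2,0,0],"twist": 0,"gripper": 0.55},{"travel": [-0.2,0,0],"twist": 0,"gripper": 0.55},{"travel": [-0.2,0,0],"twist": 0,"gripper": 0.55},{"travel": [-0.2,0,0],"twist": 0,"gripper": 0.55},{"travel": [-0.1,0,0],"twist": 0,"gripper": 0.55}])

```text
t: 10.05
tcp_pos: [497.4, -134.9, 189.7]
tcp_rot: [0.721, 0.693, -0.0, 0.0]
ft_force: [-0.4, 3.3, 0.5]
grip_width: 38.6
grip_force: 1.2
```

drive_tool(steps=[{"travel": [-0.1,0,0],"twist": 0,"gripper": 0.55},{"travel": [-0.1,0,0],"twist": 0,"gripper": 0.55},{"travel": [-0.1,0,0],"twist": 0,"gripper": 0.55},{"travel": [-0.1,0,0],"twist": 0,"gripper": 0.55},{"travel": [-0.1,0,0],"twist": 0,"gripper": 0.55},{"travel": [-0.1,0,0],"twist": 0,"gripper": 0.55},{"travel": [0,0,0],"twist": 0,"gripper": 0.55}])

```text
t: 10.92
tcp_pos: [496.9, -149.6, 189.7]
tcp_rot: [0.721, 0.693, -0.0, 0.0]
ft_force: [0.2, 0.0, -0.1]
grip_width: 38.4
grip_force: 0.0
```

Run:
```python
from h import *
print(pose()[:2])
a=snap('side')['pixels'];b=snap('wrist')['pixels']
c=np.hstack([cv2.resize(a[130:330,230:530],(400,267)),cv2.resize(b,(356,267))])
cv2.imwrite('pics/c5.png',c[...,::-1])
```

```text
(array([ 496.88460375, -149.55240842,  189.70049684]), np.float64(-0.0408121002288873))
```

View pics/c5.png

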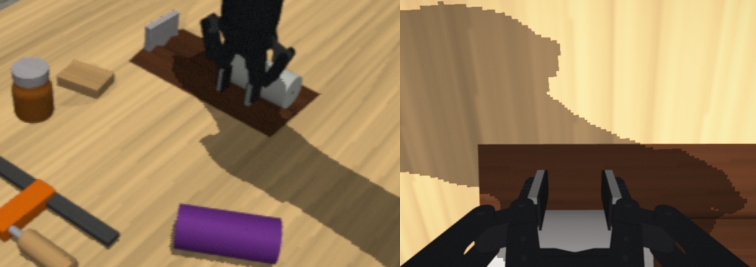

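The bar has dropped into the groove. In the side crop it lies along the V-block from about (235,60) to (295,95), and the finger force is zero. Next I'll back off, rise, shut the gripper and turn 90°.

drive_tool(steps=[{"travel": [0.5,0,0],"twist": 0,"gripper": 0.55},{"travel": [0.8,0,-0.3],"twist": 0,"gripper": 0.55},{"travel": [0.4,0,-1],"twist": 0,"gripper": 0.55},{"travel": [0,0,-1],"twist": 0,"gripper": 0.8},{"travel": [0,0,-1],"twist": 0,"gripper": 1},{"travel": [0,0,-1],"twist": 0,"gripper": 1},{"travel": [0,-0.5,-0.5],"twist": 0.5,"gripper": 1},{"travel": [0,-0.5,0],"twist": 1,"gripper": 1}])

```text
t: 12.02
tcp_pos: [473.7, -104.2, 310.6]
tcp_rot: [0.774, 0.633, 0.001, 0.0]
ft_force: [-0.2, 0.3, 0.2]
grip_width: -0.2
grip_force: 0.0
```

Run:
```python
from h import *
p,f,o=pose();print(p,f,o['joint_positions'][6])
plan([395,-191.9,300],-0.0375-np.pi/2,14,1)
```

```text
[ 473.6860397  -104.24624262  310.64826547] -0.19919366094869903 0.12333807702150745
0 [-0.3, -0.2, 0.0] 1.0
1 [-0.3, -0.1, 0.1] 1.0
2 [-0.3, -0.1, -0.0] 1.0
3 [-0.3, -0.1, 0.0] 1.0
4 [-0.4, -0.0, 0.1] 1.0
5 [-0.3, -0.0, -0.0] 1.0
6 [-0.4, 0.0, 0.0] 1.0
7 [-0.3, 0.1, 0.0] 1.0
8 [-0.3, 0.1, 0.1] 1.0
9 [-0.3, 0.1, 0.0] 1.0
10 [-0.3, 0.2, 0.0] 1.0
11 [-0.3, 0.2, 0.1] 1.0
12 [-0.2, 0.2, -0.0] 1.0
13 [-0.3, 0.2, 0.0] 1.0
end [ 394.33419727 -190.85435468  300.64826547] -1.6652702326239355
```

drive_tool(steps=[{"travel": [-0.3,-0.2,0],"twist": 1,"gripper": 1},{"travel": [-0.3,-0.1,0.1],"twist": 1,"gripper": 1},{"travel": [-0.3,-0.1,0],"twist": 1,"gripper": 1},{"travel": [-0.3,-0.1,0],"twist": 1,"gripper": 1},{"travel": [-0.4,0,0.1],"twist": 1,"gripper": 1},{"travel": [-0.3,0,0],"twist": 1,"gripper": 1},{"travel": [-0.4,0,0],"twist": 1,"gripper": 1},{"travel": [-0.3,0.1,0],"twist": 1,"gripper": 1}])

```text
t: 13.02
tcp_pos: [428.7, -155.4, 304.6]
tcp_rot: [0.965, 0.263, -0.0, -0.0]
ft_force: [1.3, 0.9, -0.0]
grip_width: -0.0
grip_force: 0.0
```

drive_tool(steps=[{"travel": [-0.3,0.1,0.1],"twist": 1,"gripper": 1},{"travel": [-0.3,0.1,0],"twist": 1,"gripper": 1},{"travel": [-0.3,0.2,0],"twist": 1,"gripper": 1},{"travel": [-0.3,0.2,0.1],"twist": 1,"gripper": 1},{"travel": [-0.2,0.2,0],"twist": 1,"gripper": 1},{"travel": [-0.3,0.2,0],"twist": 0.5,"gripper": 1},{"travel": [0,0,0],"twist": 0,"gripper": 1}])

```text
t: 13.9
tcp_pos: [394.0, -191.7, 299.6]
tcp_rot: [1.0, -0.02, -0.0, -0.0]
ft_force: [-0.6, 1.0, 0.3]
grip_width: 0.1
grip_force: 0.0
```

Run:
```python
from h import *
p,f,o=pose();print(p,f)
b=snap('wrist')
T=np.array(b['T_tool_cam']);print(T)
a=snap('side')['pixels'];b=b['pixels']
cv2.imwrite('pics/w.png',b[...,::-1])
c=np.hstack([cv2.resize(a[130:330,230:530],(400,300)),cv2.resize(b,(400,300))])
cv2.imwrite('pics/c6.png',c[...,::-1])
```

```text
[ 394.0314938  -191.70207885  299.62213805] -1.6106465969332353
[[ 1.52741103e-04 -9.50768198e-01 -3.09902904e-01  7.98276891e+01]
 [ 9.99999589e-01  4.22026183e-04 -8.01889977e-04 -6.53265467e-01]
 [ 8.93198628e-04 -3.09902654e-01  9.50767872e-01  3.03204277e+01]
 [ 0.00000000e+00  0.00000000e+00  0.00000000e+00  1.00000000e+00]]
```

View pics/c6.png

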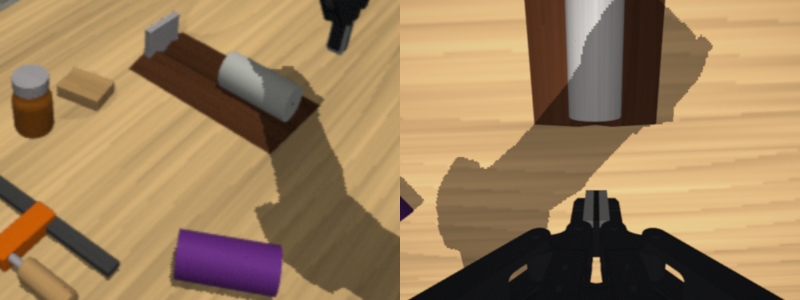

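```bash
cat >> h.py <<'E'
def wray(s,p,f,uv,z):
    T=np.array(s['T_tool_cam']);R=np.array([[-np.sin(f),np.cos(f),0],[np.cos(f),np.sin(f),0],[0,0,-1]]).T
    c=R@T[:3,3]+p;d=R@T[:3,:3]@np.linalg.inv(s['camera_matrix'])@np.array([*uv,1.]);return c+d*(z-c[2])/d[2]
E
python3 - <<'E'
from h import *
p,f,o=pose();s=snap('wrist');h=cv2.cvtColor(s['pixels'],cv2.COLOR_RGB2HSV)
m=(h[...,1]<60)&(h[...,2]>60);m[230:]=0;m[:,:250]=0;m[:,380:]=0
r,c=quad(cv2.morphologyEx(m.astype(np.uint8),cv2.MORPH_OPEN,np.ones((5,5))))
print(cv2.boundingRect(c),r)
x,y,w,hh=cv2.boundingRect(c)
for row in (y+hh-8,60):
  cc=np.nonzero(m[row])[0];print(row,cc.min(),cc.max(),[wray(s,p,f,(u,row),32) for u in(cc.min(),cc.max(),(cc.min()+cc.max())/2)])
print('end',wray(s,p,f,(x+w/2,y+hh),57))
# V near corners from wrist
for u in [((535-400)/.625,124/.625),((656-400)/.625,124/.625)]: print(wray(s,p,f,u,0))
E
```

```text
(265, 0, 95, 197) ((312.0, 98.0), (196.0, 94.0), 90.0)
189 271 352 [array([ 434.65177348, -166.3689697 ,   32.        ]), array([ 432.78042996, -215.32035611,   32.        ]), array([ 433.71601551, -190.84691817,   32.        ])]
60 267 357 [array([ 505.68878203, -169.28627413,   32.        ]), array([ 503.78850271, -218.64874272,   32.        ]), array([ 504.73855409, -193.96980175,   32.        ])]
end [ 433.6118828  -191.54193833   57.        ]
[ 424.23000507 -124.16984108    0.        ]
[ 419.11933042 -257.93281001    0.        ]
```

drive_tool(steps=[{"travel": [0,0,0.85],"twist": 0,"gripper": 1},{"travel": [0,-0.05,0.85],"twist": 0,"gripper": 1},{"travel": [0,0,0.85],"twist": 0,"gripper": 1},{"travel": [0,0,0.85],"twist": 0,"gripper": 1},{"travel": [0,0,0.85],"twist": 0,"gripper": 1},{"travel": [0.4,0,0],"twist": 0,"gripper": 1},{"travel": [0.3,0,0],"twist": 0,"gripper": 1},{"travel": [0.3,0,0],"twist": 0,"gripper": 1}])

```text
t: 15.05
tcp_pos: [420.7, -191.7, 194.2]
tcp_rot: [1.0, -0.02, 0.001, 0.0]
ft_force: [0.3, -0.2, 0.2]
grip_width: 0.3
grip_force: 0.0
```

drive_tool(steps=[{"travel": [0.3,0,0],"twist": 0,"gripper": 1},{"travel": [0.3,0,0],"twist": 0,"gripper": 1},{"travel": [0.3,0,0],"twist": 0,"gripper": 1},{"travel": [0.3,0,0],"twist": 0,"gripper": 1},{"travel": [0.3,0,0],"twist": 0,"gripper": 1}])

```text
t: 15.68
tcp_pos: [457.4, -193.1, 193.4]
tcp_rot: [1.0, -0.02, -0.0, -0.0]
ft_force: [-2.1, 1.6, 0.7]
grip_width: -0.2
grip_force: 1.2
```

Run:
```python
from h import *
p,f,o=pose();print(p,f,o['ft_force'])
b=snap('wrist')['pixels'];a=snap('side')['pixels']
c=np.hstack([cv2.resize(a[130:330,230:530],(400,300)),cv2.resize(b,(400,300))])
cv2.imwrite('pics/c7.png',c[...,::-1])
```

```text
[ 457.4306194  -193.12075918  193.35198589] -1.6111129778781603 [-2.14278126  1.57387802  0.70710412]
```

View pics/c7.png

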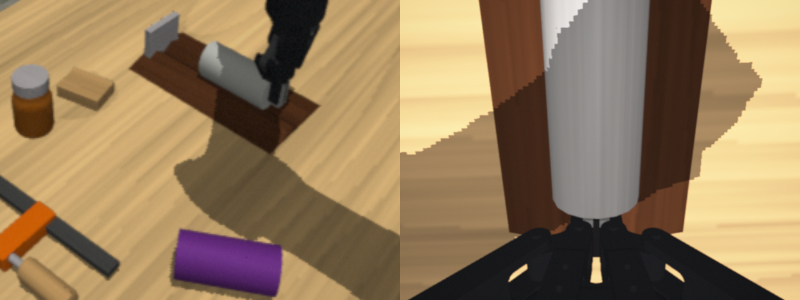

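The finger is centred on the bar's end (wrist crop around (595,215)), and the bar is sliding and staying seated. I'll continue.

drive_tool(steps=[{"travel": [0.3,0,0],"twist": 0,"gripper": 1},{"travel": [0.3,0,0],"twist": 0,"gripper": 1},{"travel": [0.3,0,0],"twist": 0,"gripper": 1},{"travel": [0.3,0,0],"twist": 0,"gripper": 1},{"travel": [0.3,0,0],"twist": 0,"gripper": 1},{"travel": [0.3,0,0],"twist": 0,"gripper": 1},{"travel": [0.3,0,0],"twist": 0,"gripper": 1},{"travel": [0.3,0,0],"twist": 0,"gripper": 1}])

```text
t: 16.77
tcp_pos: [517.4, -195.6, 193.4]
tcp_rot: [1.0, -0.02, -0.0, 0.0]
ft_force: [-1.4, -0.5, -0.9]
grip_width: 0.2
grip_force: 0.9
```

drive_tool(steps=[{"travel": [0.2,0,0],"twist": 0,"gripper": 1},{"travel": [0.2,0,0],"twist": 0,"gripper": 1},{"travel": [0.1,0,0],"twist": 0,"gripper": 1},{"travel": [0.1,0,0],"twist": 0,"gripper": 1},{"travel": [0.1,0,0],"twist": 0,"gripper": 1}])

```text
t: 17.4
tcp_pos: [534.4, -196.3, 193.4]
tcp_rot: [1.0, -0.02, -0.0, -0.0]
ft_force: [-2.8, -0.3, -0.6]
grip_width: 0.1
grip_force: 1.2
```

drive_tool(steps=[{"travel": [0.1,0,0],"twist": 0,"gripper": 1},{"travel": [0.1,0,0],"twist": 0,"gripper": 1},{"travel": [0.1,0,0],"twist": 0,"gripper": 1}])

```text
t: 17.77
tcp_pos: [542.1, -196.5, 193.4]
tcp_rot: [1.0, -0.02, -0.0, -0.0]
ft_force: [-1.6, 1.1, 0.5]
grip_width: -0.1
grip_force: 1.2
```

drive_tool(steps=[{"travel": [0.05,0,0],"twist": 0,"gripper": 1},{"travel": [0.05,0,0],"twist": 0,"gripper": 1}])

```text
t: 18.02
tcp_pos: [544.5, -196.7, 193.4]
tcp_rot: [1.0, -0.02, -0.0, -0.0]
ft_force: [-2.3, -0.3, 0.9]
grip_width: 0.2
grip_force: 1.2
```

drive_tool(steps=[{"travel": [0.05,0,0],"twist": 0,"gripper": 1},{"travel": [0.05,0,0],"twist": 0,"gripper": 1}])

```text
t: 18.27
tcp_pos: [545.2, -196.9, 192.9]
tcp_rot: [1.0, -0.021, -0.002, -0.001]
ft_force: [-11.5, 1.8, 5.2]
grip_width: 0.1
grip_force: 5.7
```

drive_tool(steps=[{"travel": [0.05,0,0],"twist": 0,"gripper": 1},{"travel": [0.05,0,0],"twist": 0,"gripper": 1}])

```text
t: 18.52
tcp_pos: [545.9, -197.2, 192.4]
tcp_rot: [1.0, -0.021, -0.004, -0.001]
ft_force: [-18.6, 1.4, 8.6]
grip_width: 0.2
grip_force: 9.1
```

The force has jumped to 18 N without further travel, so the bar is against the stop. Now I'll retreat.

drive_tool(steps=[{"travel": [-0.2,0,0],"twist": 0,"gripper": 1},{"travel": [-0.5,0,0],"twist": 0,"gripper": 1},{"travel": [-1,0,0],"twist": 0,"gripper": 1},{"travel": [-1,0,-0.5],"twist": 0,"gripper": 1},{"travel": [-1,0,-1],"twist": 0,"gripper": 1},{"travel": [-1,0,-1],"twist": 0,"gripper": 1},{"travel": [-0.5,0,-1],"twist": 0,"gripper": 1},{"travel": [0,0,0],"twist": 0,"gripper": 1}])

```text
t: 19.52
tcp_pos: [419.2, -191.9, 282.4]
tcp_rot: [1.0, -0.02, 0.002, -0.0]
ft_force: [1.3, -0.0, -0.6]
grip_width: -0.1
grip_force: 0.0
```

Run:
```python
from h import *
p,f,o=pose();print(p,f,o['ft_force'])
a=snap('side')['pixels'];b=snap('top')['pixels']
c=np.hstack([cv2.resize(a[120:270,280:500],(440,300)),cv2.resize(b[130:310,400:616],(360,300))])
cv2.imwrite('pics/c8.png',c[...,::-1])
```

```text
[ 419.22241978 -191.91803979  282.36633248] -1.6117132310060946 [ 1.27740755 -0.01862799 -0.58891916]
```

View pics/c8.png

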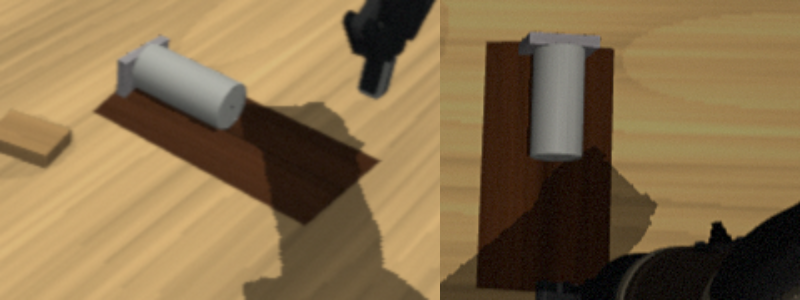

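The bar lies in the groove against the stop plate: in the top crop it runs from (557,45) at the plate to (557,160). The robot is clear of it.

```bash
python3 -c "
from workcell import env
print(env.finish_job())"
```

```text
the job is handed in; nothing more can be done
None
```

The bar was rolled up the ramp into the groove and slid home against the stop plate without being lifted; the clamp, jar and offcut were left alone, and the job was handed in at about 19.6 s.

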